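# Snap the chromatography column into its clip holder and keep it pressed home

## Task

Pick up the longer of the two steel chromatography columns by its middle and press it down, lying level, into both spring clips of the blue-jawed column holder until it snaps fully home on the saddles (either way round). After the snap, do not let go: finish still holding the column and pressing it down lightly with about 8 newtons, leaving the short column and the other things undisturbed.

Things in the scene. Friction and masses are not known exactly. Their poses are not given: they have to be found in the camera images.
- column: Long chromatography column, loose: silver steel tube 182 mm long with an orange band, end nuts and red plugs. Bare barrel 10 mm in diameter from y = -63 to +63 mm; nuts 18 mm wide, 15 mm high, y = 63 to 83 mm each side. Origin: midway along, level with the underside of the nuts; barrel axis 8 mm above it. y runs along the column, z up as it lies. About 0.12 kg. Grasp the middle of the barrel.
- holder: Column holder, fixed, in a different place each time: white base plate 70 x 150 x 8 mm with two upright clips, each a pair of blue sprung jaws. Origin: centre of its underside, on the worktop; y is the direction in which the column shall lie, z up. Clips at y = -45 and +45 mm, 12 mm wide (18 mm at the foot); they take the bare barrel. Between them is free space for fingers down to the plate.
- noses (a point): Midway between the clips on the holder's middle line, 51 mm above the worktop, at the height of the jaws' rounded noses, the narrowest place (6 mm apart). Above them the jaws flare to a mouth about 20 mm wide, 62 mm above the worktop. The barrel meets the noses with its axis 56 mm above the worktop; pushing past takes 10 to 15 N in all, then, about 5 mm lower, the force drops suddenly and the jaws even draw the column down a little.
- home_axis (a point): Midway between the clips, 43 mm above the worktop: where the middle of the barrel's axis lies when the column is fully home (column origin 35 mm above the worktop). Up to 12 mm off along the holder is fine; sideways the jaws leave it about 3 mm of play. The noses do not press on a seated column.
- seat: The two black rubber saddles, fixed in the holder between the jaws, one in each clip, 12 mm wide, tops 38 mm above the worktop; the barrel rests on them when fully home. Same origin and axes as the holder. Firm: the pressing force of the seated column arrives on them.
- short_column: The short chromatography column, loose, 142 mm long, otherwise like the long one: leave it alone. Origin: centre of its underside; y axis along it.
- vial: Small clear vial with black cap, 23 mm in diameter, 48 mm high, loose, at the back: leave it alone. Origin: centre of its underside.
- cylinder: Small measuring cylinder with a blue foot, 46 x 46 x 138 mm, loose, at the left back: leave it alone. Origin: centre of its underside.
- pen_blue: Blue pen, 145 mm long, loose, at the front: leave it alone. Origin: centre of its underside.

How it is judged:
By the outcome, as a careful person would: the job done as asked, in the order asked, and still so for the second after the job is handed in, while the arm keeps its last pose, push and grip.
It also fails if it takes over 51 s, if anything falls off the work surface, if the arm or the gripper's body presses on something with over 40 N, if the wrist force passes 120 N, or if a joint passes its speed limit or range.

## Robot

A 6-joint arm with a two-finger parallel gripper is mounted at the origin on a cart in front of the work surface, level with it; the furniture and walls round the work are solid. World frame = base frame: x ahead of the robot, y to its left, z up, the work surface at z = 0. Lengths are in m, angles in rad, forces in N, time in s.
With the tool pointing down it reaches from about 0.35 to 0.775 m from the base axis. Payload 7.3 kg.
Tool frame: the origin (TCP) lies on the centre line of the jaws, within the pads' length; the fingertips stand robot.nose_length ahead of it and the grasp point (between the pads) is the TCP (robot.nose_length is the distance from the TCP to the fingertips, in m); z points along the fingers, y is the direction in which the jaws open and shut (so a half turn about z gives the same grasp; the last joint's range is limited). The gripper opens to 92 mm and grips with 3 to 60 N. Pads are 19 mm wide; open, the fingers measure 130 mm over their backs; the gripper's body (75 mm by 190 mm) begins 47 mm behind the grasp point.
Start: joints at [-0.146, 0.342, 1.524, -0, 1.275, -0.146], TCP at [0.525, 0, 0.246] pointing down, gripper open.
Joint ranges: [-2.53, 2.53], [-0.77, 2.02], [0.04, 2.7], [-1, 4.14], [0.28, 2.66], [-3.11, 3.11]. Speed limits (rad/s): [2.57, 2.57, 3.14, 3.14, 3.14, 3.14].

## Interface

Orientations are given as [roll, pitch, yaw] about the fixed x, y, z axes, in that order (R = Rz(yaw) Ry(pitch) Rx(roll)).
In Python, from cell import robot, read_camera gives the robot as it stands.
- The arm moves only by the shell command python3 -m crank 'ROWS' [FORCE]. ROWS is JSON, a list of rows, each a list of 7 numbers: the shift along the tool's x, y, z in cm, then the turn, a rotation vector about the tool's x, y, z in degrees, then the opening, from 0 (shut) to 1 (fully open). In form: [[tx, ty, tz, wx, wy, wz, jaw], ...]. A call has 1 to 5 rows; each row is the pose to reach, as a shift and turn from the pose commanded when the call began, along the tool's axes at that moment; what a row does not reach only later rows make up. A row lasts 1/8 s, in which the tool goes at most 62.5 mm and 10.7 degrees, less where a joint would pass 70% of its speed; a pose out of reach is approached as far as the arm can. A call with a gripper value outside its range is refused whole. The fingers move at their own pace and stop on an object; FORCE is the grip in N (left out, the last holds). Time passes only in rows, so rows that repeat a pose let the fingers close. It gives the time, the measured TCP pose, the force and the opening at its end, in the units of the state.
- robot.observe(): the state, without advancing time (a new reading comes with each control period).
- read_camera(name): name is "scene" or "side" or "wrist"; returns a dict with "frame" (384x512x3 uint8, red, green, blue), "intrinsics" (3x3 intrinsics, pixels), "R" (3x3) and "t" (3): a world point X has camera coordinates R X + t. Camera axes: x right, y down, z forward; pixel columns grow to the right and rows downward; lengths in m; the calibration is good to about 2 mm. A picture is of the moment at which its call begins. There is no depth.
- robot.hand_in(): hands the job in, once; it reports no verdict.
The state is a dict: "time": time; "qpos": joint angles; "qvel": joint speeds; "joint_efforts": joint torques, N m; "tool_pos": TCP position; "tool_rot": TCP orientation; "contact_force": force on the tool from outside, world axes, zero at the start; "torque": the same for the moment, N m; "opening": finger opening in m.
Only numpy, scipy, OpenCV 4.12 (cv2) and the standard library are available. Lean on these libraries where they do the work, as an engineer would, in place of code of your own. Each camera call takes 0.05 s, during which the arm holds its last target.

## Working session

There is one attempt and no reset: what is moved stays moved. The work goes in short steps, Python scripts to look and compute and a shell command to move; the robot and the scene stay as the last step left them, time stands still between calls to the robot, and variables do not carry over. Pictures are saved under pics/ and viewed, and the job is handed in when it is done.

```bash
mkdir -p pics; python3 - <<'E'
from cell import robot, read_camera
import cv2,numpy as np
print(robot.nose_length); s=robot.observe(); print(s)
for n in ["scene","side","wrist"]:
    c=read_camera(n); cv2.imwrite(f"pics/{n}0.png",c["frame"][:,:,::-1]); 
    print(n,c["intrinsics"].round(2).tolist(),c["R"].round(3).tolist(),c["t"].round(4).tolist(), (-c["R"].T@c["t"]).round(3))
E
```

```text
0.019
{'time': 0.0, 'qpos': array([-1.46006731e-01,  3.42712020e-01,  1.52501454e+00, -7.68388767e-06,
        1.27539687e+00, -1.45994066e-01]), 'qvel': array([ 1.38734630e-03, -1.43934008e-03,  2.07484805e-05, -1.48523011e-03,
        9.63148419e-04,  5.91826472e-04]), 'joint_efforts': array([ 7.61924657e-04, -4.31245601e+01, -2.44219762e+01,  7.17750052e-02,
        5.59406646e-02, -1.04314388e-04]), 'tool_pos': array([5.24622575e-01, 7.20042283e-05, 2.45051360e-01]), 'tool_rot': array([-3.14007709e+00, -2.15421992e-04,  1.57078574e+00]), 'contact_force': array([ 0.17555217,  0.66858787, -0.70496866]), 'torque': array([0.01173538, 0.03020546, 0.00642817]), 'opening': 0.09169016565183996}
scene [[422.21, 0.0, 261.57], [0.0, 422.21, 185.88], [0.0, 0.0, 1.0]] [[-0.788, -0.615, -0.021], [-0.315, 0.431, -0.846], [0.529, -0.66, -0.533]] [0.4287, 0.2304, 0.9534] [-0.094  0.794  0.712]
side [[408.22, 0.0, 256.15], [0.0, 408.22, 195.15], [0.0, 0.0, 1.0]] [[0.93, -0.367, -0.02], [-0.192, -0.44, -0.877], [0.313, 0.82, -0.479]] [-0.4629, 0.1696, 0.9455] [ 0.167 -0.87   0.593]
wrist [[317.58, 0.0, 255.6], [0.0, 317.58, 186.78], [0.0, 0.0, 1.0]] [[1.0, 0.0, -0.001], [0.001, -0.952, 0.307], [-0.001, -0.307, -0.952]] [-0.5244, -0.0379, 0.3925] [0.525 0.085 0.385]
```

View pics/scene0.png

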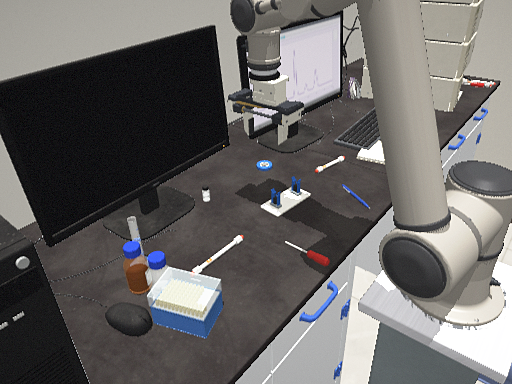

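View pics/side0.png

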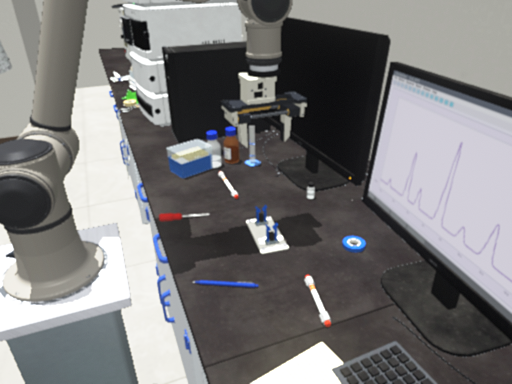

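View pics/wrist0.png

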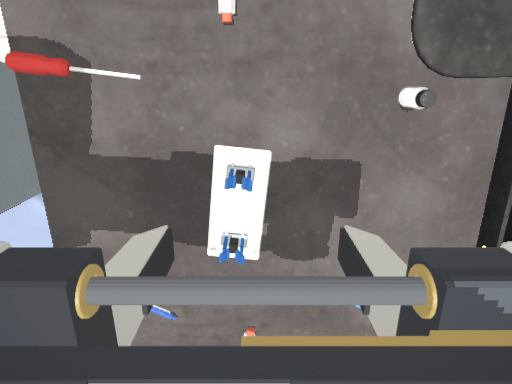

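The holder is at scene px (287,203). One column runs from (195,270) to (243,237), the other from (318,169) to (344,157). Next I'll measure both lengths from the red plugs.

```bash
cat > h.py <<'E'
from cell import robot, read_camera
import cv2,numpy as np
def ray(c,u,v):
    d=np.linalg.inv(c["intrinsics"])@np.array([u,v,1.]); return -c["R"].T@c["t"], c["R"].T@d
def onz(c,u,v,z):
    o,d=ray(c,u,v); return o+d*(z-o[2])/d[2]
def proj(c,X):
    p=c["intrinsics"]@(c["R"]@np.asarray(X)+c["t"]); return p[:2]/p[2]
def blobs(m,mn=4):
    n,l,st,ce=cv2.connectedComponentsWithStats(m.astype(np.uint8),connectivity=8)
    return [(st[i].tolist(),ce[i].round(2).tolist(),l==i) for i in range(1,n) if st[i][4]>=mn]
def hsv(c): return cv2.cvtColor(c["frame"],cv2.COLOR_RGB2HSV)
def redm(c):
    h=hsv(c); return ((h[...,0]<12)|(h[...,0]>172))&(h[...,1]>130)&(h[...,2]>100)
def save(c,name,box=None,k=1):
    f=c["frame"][:,:,::-1]
    if box: x0,y0,x1,y1=box; f=f[y0:y1,x0:x1]
    cv2.imwrite(name,cv2.resize(f,None,fx=k,fy=k,interpolation=cv2.INTER_NEAREST))
E
python3 - <<'E'
from h import *
for n in ["scene","side"]:
    c=read_camera(n)
    for st,ce,_ in blobs(redm(c)):
        P=onz(c,*ce,.008); print(n,st,ce,P.round(4))
    if n=="scene":
        save(c,"pics/sA.png",(180,140,360,285),4)
    else: save(c,"pics/dA.png",(200,160,380,330),4)
E
```

```text
scene [470, 83, 14, 4, 42] [477.33, 84.31] [ 0.324  -1.4369  0.008 ]
scene [494, 83, 2, 2, 4] [494.5, 83.5] [ 0.2598 -1.4957  0.008 ]
scene [343, 156, 2, 3, 4] [343.75, 156.75] [ 0.4901 -0.3964  0.008 ]
scene [315, 169, 3, 4, 11] [315.91, 170.64] [ 0.5175 -0.2578  0.008 ]
scene [240, 235, 4, 3, 7] [241.86, 235.86] [0.4944 0.1477 0.008 ]
scene [307, 250, 23, 16, 185] [317.97, 257.44] [0.2898 0.1002 0.008 ]
scene [127, 264, 19, 10, 76] [134.5, 268.47] [0.6223 0.3967 0.008 ]
side [235, 141, 3, 5, 11] [236.09, 142.82] [0.6341 0.5594 0.008 ]
side [226, 145, 4, 2, 5] [227.2, 145.2] [0.5944 0.5498 0.008 ]
side [226, 161, 3, 2, 4] [227.0, 161.5] [0.5458 0.4021 0.008 ]
side [234, 195, 4, 4, 14] [235.71, 196.5] [0.4903 0.1467 0.008 ]
side [159, 213, 23, 8, 162] [169.78, 216.39] [0.2865 0.1119 0.008 ]
side [305, 274, 4, 3, 8] [306.5, 274.75] [ 0.5169 -0.2531  0.008 ]
side [324, 320, 7, 7, 36] [327.33, 323.22] [ 0.4873 -0.3935  0.008 ]
```

View pics/sA.png

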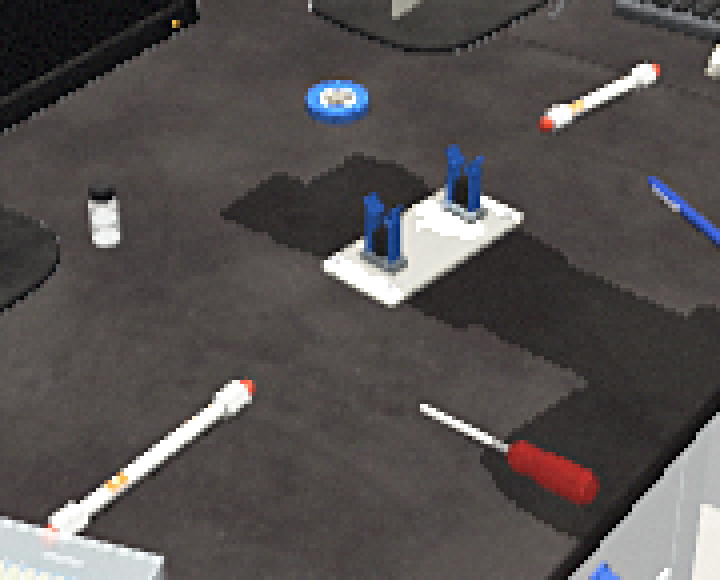

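View pics/dA.png

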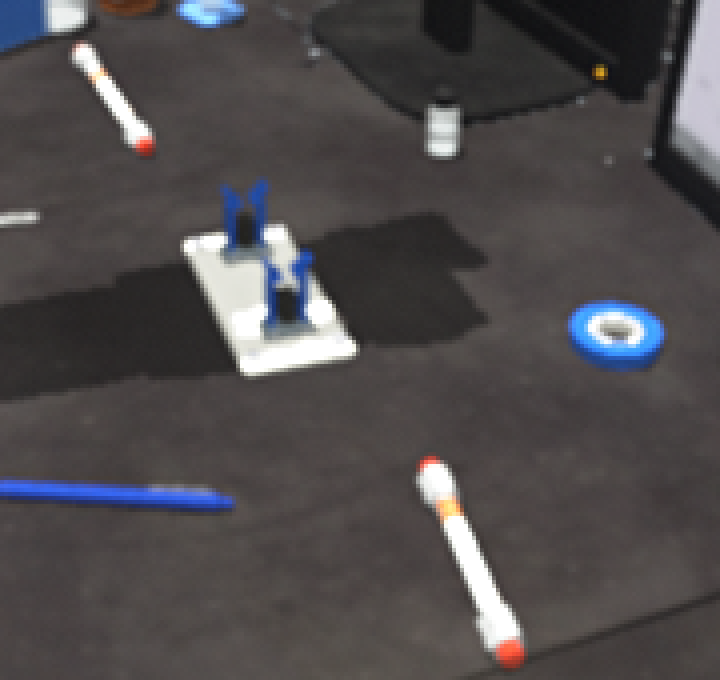

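```bash
cat > m.py <<'E'
from h import *
def plate(c):
    # white plate, low saturation bright; biggest blob near holder
    h=hsv(c); m=(h[...,1]<45)&(h[...,2]>150); return m
E
python3 - <<'E'
from m import *
c=read_camera("wrist"); 
for st,ce,m in blobs(plate(c),1500):
    if 180<ce[0]<290 and 130<ce[1]<270:
        cn=max(cv2.findContours(m.astype(np.uint8),cv2.RETR_EXTERNAL,cv2.CHAIN_APPROX_NONE)[0],key=cv2.contourArea)
        r=cv2.boxPoints(cv2.minAreaRect(cn)); ap=cv2.approxPolyDP(cv2.convexHull(cn),6,True)[:,0]
        print(st,ce,ap.tolist()); P=np.array([onz(c,*p,.008) for p in ap]); print(P.round(4),P.mean(0).round(4))
save(c,"pics/wA.png",(190,130,290,280),4)
for n,box,z in (("scene",(190,230,250,280),.008),("side",(215,168,242,200),.008)):
    c=read_camera(n);h=hsv(c)
    m=(h[...,2]>150); 
    x0,y0,x1,y1=box; mm=np.zeros_like(m); mm[y0:y1,x0:x1]=m[y0:y1,x0:x1]
    for st,ce,b in blobs(mm,40):
        ys,xs=np.nonzero(b); P=np.array([onz(c,x,y,z)[:2] for x,y in zip(xs,ys)])
        mu=P.mean(0); d=np.linalg.svd(P-mu)[2][0]; t=(P-mu)@d
        print(n,st,mu.round(4),d.round(3),t.min().round(4),t.max().round(4),(mu+d*(t.min()+t.max())/2).round(4))
E
```

```text
[207, 144, 65, 116, 5312] [237.63, 199.41] [[216, 144], [271, 151], [257, 259], [207, 254]]
[[ 0.4774  0.0167  0.008 ]
 [ 0.5433  0.0082  0.008 ]
 [ 0.5267 -0.1392  0.008 ]
 [ 0.4597 -0.1317  0.008 ]] [ 0.5018 -0.0615  0.008 ]
scene [190, 235, 54, 45, 441] [0.4895 0.2637] [-0.099  0.995] -0.1191 0.0769 [0.4916 0.2427]
side [218, 171, 20, 27, 150] [0.4942 0.2343] [-0.03 -1.  ] -0.1038 0.0909 [0.4944 0.2407]
```

View pics/wA.png

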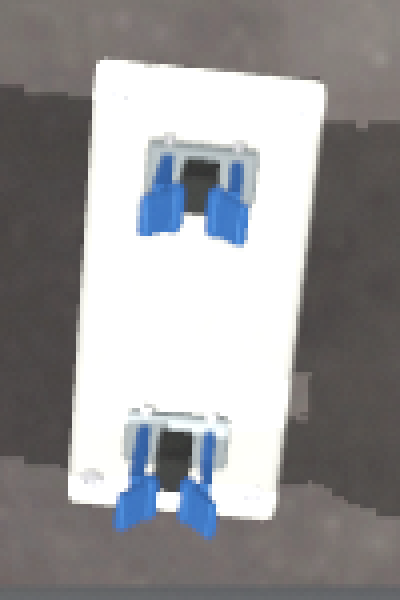

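The long column is the left one, centred near (0.493, 0.241). The holder centre is near (0.502, -0.061), turned about 6.6° clockwise. I'll move above the column and look with the wrist camera.

```bash
python3 -m crank '[[6,-0.8,0,0,0,0,0.6],[12,-1.6,0,0,0,0,0.6],[18,-2.4,0,0,0,0,0.6],[24,-3.2,0,0,0,0,0.6],[24,-3.2,0,0,0,0,0.6]]' 20
python3 - <<'E'
from m import *
s=robot.observe(); print(s['tool_pos'],s['tool_rot'])
c=read_camera("wrist"); save(c,"pics/w1.png"); h=hsv(c)
E
```

```text
time: 1.02
tool_pos: [0.4918, 0.2437, 0.2456]
tool_rot: [-3.141, -0.001, 1.577]
contact_force: [-0.3, 0.3, 0.2]
opening: 0.0555
[0.49181512 0.24373071 0.24556444] [-3.14146235e+00 -8.03377341e-04  1.57659357e+00]
```

View pics/w1.png

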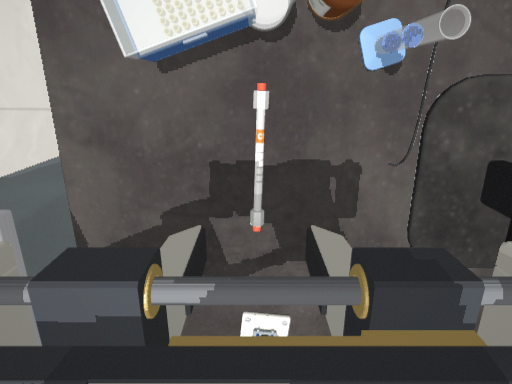

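The column shows in full, with red plugs at (262,86) and (257,229). I'll measure from those.

```bash
python3 - <<'E'
from m import *
s=robot.observe(); c=read_camera("wrist")
P=[]
for st,ce,b in blobs(redm(c)):
    if 240<ce[0]<275 and ce[1]<240:
        X=onz(c,*ce,.008); print(st,ce,X.round(4))
        if len(P)==0 or st[4]>6:P.append(X)
for z in (.008,):
    h=hsv(c); m=(h[...,2]>120); mm=np.zeros_like(m); mm[92:222,245:275]=m[92:222,245:275]
    # barrel edges row-wise for y 120..200
    L=[]
    for v in range(115,205,5):
        xs=np.nonzero(mm[v])[0]; L.append(onz(c,(xs.min()+xs.max())/2,v,.008)[:2])
    L=np.array(L); print(np.polyfit(L[:,1],L[:,0],1), L[::6].round(4))
print("end pts", onz(c,262,82.5,.008).round(4), onz(c,257,231.5,.008).round(4))
E
```

```text
[256, 81, 10, 7, 70] [260.5, 84.0] [0.4976 0.3264 0.008 ]
[252, 225, 9, 5, 39] [255.97, 227.03] [0.4933 0.1493 0.008 ]
[0.02512761 0.48950195] [[0.4967 0.2921]
 [0.4964 0.2569]
 [0.4948 0.2196]]
end pts [0.4992 0.328  0.008 ] [0.4947 0.1429 0.008 ]
```

```bash
python3 -m crank '[[0,0.0,0,0,0,0,0.5],[0,0,0,0,0,0,0.5]]'
python3 - <<'E'
from h import *
from scipy.spatial.transform import Rotation as Ro
s=robot.observe(); R=Ro.from_euler('xyz',s['tool_rot']).as_matrix(); print(s['tool_pos'],s['tool_rot'])
print("shift cm",(R.T@(np.array([.4955,.238,.0205])-s['tool_pos'])*100).round(2), "col yaw", 90-np.degrees(np.arctan(.0247)), np.degrees(s['tool_rot'][2]))
E
```

```text
time: 1.38
tool_pos: [0.4935, 0.2387, 0.2458]
tool_rot: [3.141, 0.0, 1.569]
contact_force: [-0.9, -0.3, 0.2]
opening: 0.0463
[0.49345544 0.23869057 0.24583934] [3.14140982e+00 1.07702478e-04 1.56858316e+00]
shift cm [-0.07  0.2  22.53] col yaw 88.58508194168154 89.87319483395945
```

```bash
python3 -m crank '[[0,0.1,5,0,0,1.3,0.5],[0,0.2,10,0,0,1.3,0.5],[0,0.2,15,0,0,1.3,0.5],[0,0.2,18,0,0,1.3,0.5],[0,0.2,18,0,0,1.3,0.5]]' 
python3 - <<'E'
from h import *
s=robot.observe(); print(s['tool_pos'],s['tool_rot'],s['contact_force'])
c=read_camera("wrist"); save(c,"pics/w2.png")
E
```

```text
time: 2.0
tool_pos: [0.4939, 0.2387, 0.0638]
tool_rot: [-3.137, 0.002, 1.547]
contact_force: [-0.3, -0.2, 1.3]
opening: 0.0459
[0.49394593 0.23866822 0.06383924] [-3.13698260e+00  1.69601253e-03  1.54658113e+00] [-0.30472272 -0.20326425  1.34063354]
```

View pics/w2.png

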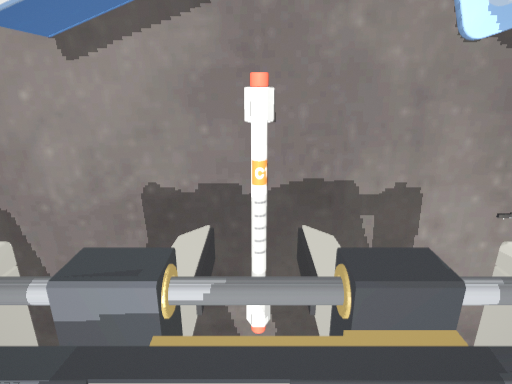

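The column at u≈259 lies centred between the fingers. Now I'll lower and grasp it.

```bash
python3 -m crank '[[0,0.1,2.5,0,0,0,0.5],[0,0.1,4.2,0,0,0,0.5],[0,0.1,4.2,0,0,0,0.5],[0,0.1,4.2,0,0,0,0.5]]' 20
python3 -c "
from h import *
s=robot.observe(); print(s['tool_pos'],s['tool_rot'],s['contact_force'])"
```

```text
time: 2.55
tool_pos: [0.4967, 0.2402, 0.0247]
tool_rot: [3.14, -0.0, 1.548]
contact_force: [-0.2, -0.1, -1.0]
opening: 0.046
[0.49665485 0.24015322 0.02469609] [ 3.14009482e+00 -4.96657919e-04  1.54799096e+00] [-0.21918481 -0.10348583 -1.04629232]
```

```bash
python3 -m crank '[[-0.1,0,0.3,0,0,0,0.5],[-0.1,0,0.3,0,0,0,0.2],[-0.1,0,0.3,0,0,0,0],[-0.1,0,0.3,0,0,0,0],[-0.1,0,0.3,0,0,0,0]]' 50
python3 -m crank '[[0,0,0,0,0,0,0],[0,0,0,0,0,0,0],[0,0,0,0,0,0,0]]' 50
python3 -c "
from h import *
s=robot.observe(); print(s['tool_pos'],s['tool_rot'],s['contact_force'],s['torque'])"
```

```text
time: 3.18
tool_pos: [0.496, 0.239, 0.0208]
tool_rot: [3.142, -0.0, 1.548]
contact_force: [-2.7, -0.5, 0.5]
opening: 0.0103
time: 3.55
tool_pos: [0.496, 0.239, 0.0207]
tool_rot: [3.142, 0.0, 1.548]
contact_force: [-1.0, 0.4, 0.6]
opening: 0.0083
[0.49601775 0.23899983 0.02074898] [3.14151711e+00 9.07395549e-07 1.54809392e+00] [-1.04678595  0.40482596  0.62368236] [ 0.01766319  0.0669645  -0.00620851]
```

```bash
python3 -m crank '[[0,0,-4,0,0,0,0],[0,0,-9,0,0,0,0],[0,0,-13,0,0,0,0],[0,0,-13,0,0,0,0],[0,0,-13,0,0,0,0]]' 50
python3 - <<'E'
from h import *
s=robot.observe(); print(s['tool_pos'],s['tool_rot'],s['contact_force'],s['torque'])
c=read_camera("wrist"); save(c,"pics/w3.png")
c=read_camera("side"); save(c,"pics/d3.png",(190,90,320,210),5)
E
```

```text
time: 4.18
tool_pos: [0.4952, 0.2388, 0.1497]
tool_rot: [-3.14, 0.001, 1.548]
contact_force: [0.6, -0.0, -1.8]
opening: 0.0083
[0.49524692 0.23875339 0.14970811] [-3.13990829e+00  6.43322830e-04  1.54813674e+00] [ 0.58838097 -0.01617921 -1.77130785] [ 0.04234604  0.03299924 -0.02308889]
```

View pics/w3.png

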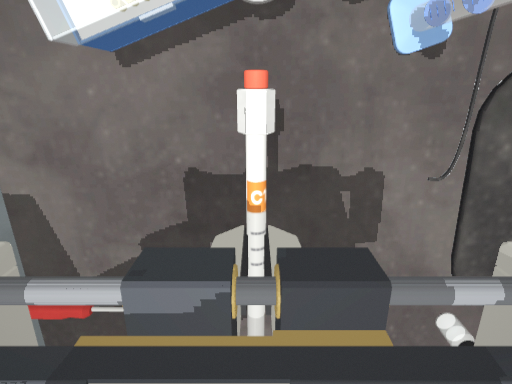

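View pics/d3.png

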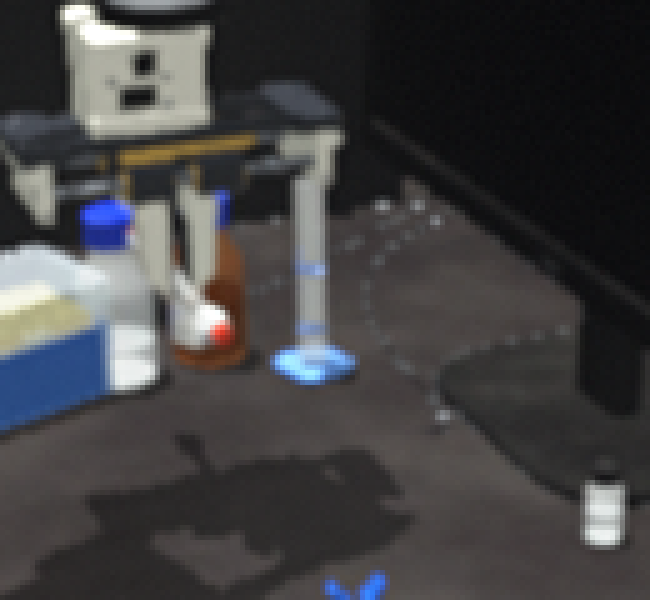

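```bash
python3 - <<'E'
from m import *
c={"frame":cv2.imread("pics/wrist0.png")[:,:,::-1].copy()}
w=read_camera("wrist"); s=robot.observe()
from scipy.spatial.transform import Rotation as Ro
Rt=Ro.from_euler('xyz',s['tool_rot']).as_matrix()
# cam in tool
Rct=w["R"]@Rt; tct=w["R"]@s['tool_pos']+w["t"]
# held column level check: plug centre
K=w["intrinsics"]
for st,ce,b in blobs(redm(w)):
    if 235<ce[0]<275: print("plug",ce)
for z in (.008,.0127,.018):
    p=K@(Rct@np.array([.0873,0,z])+tct); print(z,p[:2]/p[2])
# initial
R0=Ro.from_euler('xyz',[3.14159,0,np.pi/2]).as_matrix(); R=Rct@R0.T; t=tct-R@np.array([.5248,0,.2455])
c["R"]=R;c["t"]=t;c["intrinsics"]=K; print(R.round(3).tolist(),t.round(4))
h=hsv(c)
blue=(h[...,0]>100)&(h[...,0]<125)&(h[...,1]>150)&(h[...,2]>60)
for st,ce,b in blobs(blue,15):
    if 200<ce[0]<280 and 140<ce[1]<275: print(st,ce,onz(c,*ce,.055).round(4))
# plate edges, left and right
m=(h[...,1]<50)&(h[...,2]>150)
L=[];Rr=[]
for v in range(155,245,4):
    xs=np.nonzero(m[v,195:285])[0]+195
    L.append(onz(c,xs.min()-.5,v,.008)[:2]);Rr.append(onz(c,xs.max()+.5,v,.008)[:2])
for A in (np.array(L),np.array(Rr)):
    f=np.polyfit(A[:,1],A[:,0],1); r=A[:,0]-np.polyval(f,A[:,1]); 
    k=abs(r)<.0015; f=np.polyfit(A[k,1],A[k,0],1); print("x=a y+b",f,"x at -.0615",np.polyval(f,-.0615),k.sum(),len(k))
E
python3 - <<'E'
import cv2
f=cv2.imread("pics/wrist0.png")[135:275,195:285]
cv2.imwrite("pics/wB.png",cv2.resize(f,None,fx=4,fy=4))
E
```

```text
plug [255.5, 78.94]
0.008 [256.19636682  77.98479219]
0.0127 [256.17437368  78.17437923]
0.018 [256.15115553  78.37452624]
[[1.0, 0.001, 0.0], [0.0, -0.951, 0.308], [0.0, -0.308, -0.951]] [-0.5247 -0.038   0.3922]
[225, 169, 11, 20, 131] [230.63, 180.63] [ 0.4976 -0.015   0.055 ]
[242, 171, 10, 20, 124] [246.85, 182.35] [ 0.5151 -0.0169  0.055 ]
[219, 237, 11, 25, 123] [224.29, 252.39] [ 0.4881 -0.1027  0.055 ]
[235, 239, 9, 25, 113] [239.76, 254.03] [ 0.5061 -0.1048  0.055 ]
x=a y+b [0.10444663 0.47268968] x at -.0615 0.46626621535247065 23 23
x=a y+b [0.10725525 0.54336674] x at -.0615 0.5367705433141838 23 23
```

```bash
python3 -m crank '[[-5,0.3,0,0,0,1,0],[-11,0.5,0,0,0,2,0],[-17,0.8,0,0,0,3,0],[-23,1.0,0,0,0,4,0],[-29,1.3,0,0,0,4.75,0]]' 50
python3 -m crank '[[-1,0,0,0,0,0,0],[-1,0,0,0,0,0,0],[-1,0,0,0,0,0,0],[-1,0,0,0,0,0,0]]' 50
python3 - <<'E'
from m import *
s=robot.observe(); print(s['tool_pos'],s['tool_rot'],np.degrees(s['tool_rot'][2]),s['contact_force'],s['torque'])
c=read_camera("scene"); save(c,"pics/s4.png",(230,90,350,230),4)
c=read_camera("side"); save(c,"pics/d4.png",(190,100,340,270),4)
E
```

```text
time: 4.95
tool_pos: [0.5018, -0.053, 0.1498]
tool_rot: [-3.14, -0.0, 1.465]
contact_force: [1.5, 0.3, -1.0]
opening: 0.0083
time: 5.45
tool_pos: [0.5014, -0.0597, 0.1506]
tool_rot: [-3.141, -0.0, 1.467]
contact_force: [0.2, 0.7, -1.6]
opening: 0.0081
[ 0.50135571 -0.05973247  0.15063505] [-3.14138147e+00 -2.31396013e-04  1.46740206e+00] 84.07594460984963 [ 0.18699625  0.67312935 -1.60948702] [ 0.06865954 -0.01835695  0.00478986]
```

View pics/s4.png

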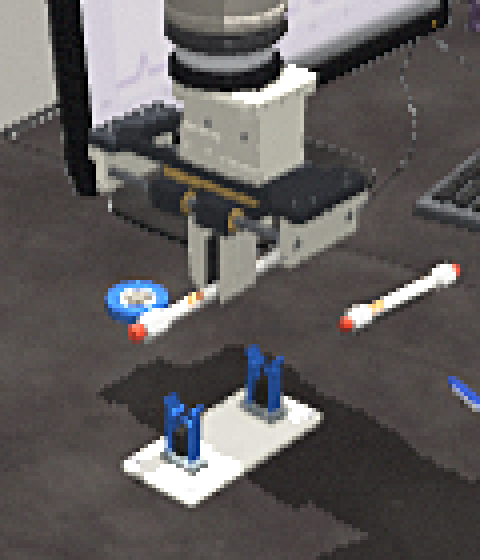

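View pics/d4.png

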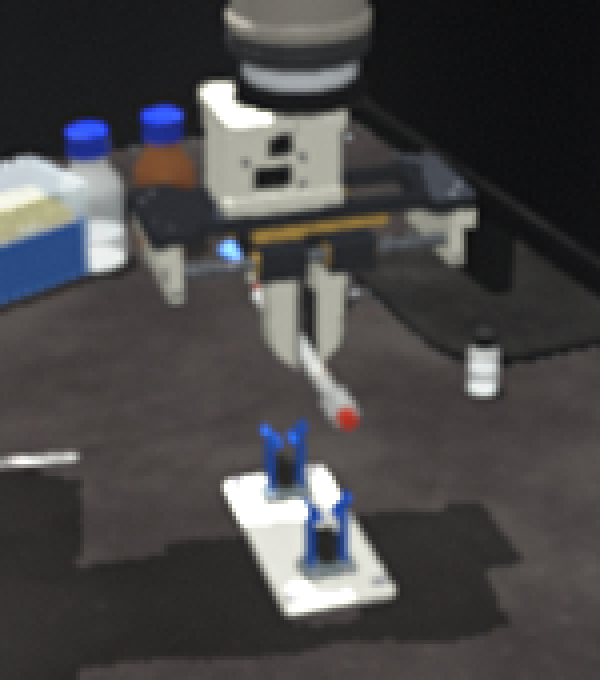

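```bash
cat > chk.py <<'E'
from m import *
from scipy.spatial.transform import Rotation as Ro
def ends(zoff=.0127,xo=-.001,near=45):
    s=robot.observe(); Rt=Ro.from_euler('xyz',s['tool_rot']).as_matrix()
    for n in ("scene","side"):
        c=read_camera(n); bl=[b for b in blobs(redm(c),4)]
        for e in (1,-1):
            X=s['tool_pos']+Rt@np.array([xo+e*.0885,0,zoff]); p=proj(c,X)
            X2=X+np.array([0,0,.01]); k=proj(c,X2)-p
            q=[b[1] for b in bl if np.hypot(b[1][0]-p[0],b[1][1]-p[1])<10]
            print(n,e,"X",X.round(4),"pred",p.round(1),"per cm up",k.round(1),"seen",q)
E
python3 -c "
from chk import *
ends()"
```

```text
scene 1 X [0.5105 0.0269 0.138 ] pred [264.2 172.7] per cm up [-0.1 -3.2] seen [[263.88, 172.59]]
scene -1 X [ 0.4921 -0.1491  0.138 ] pred [305.8 149.9] per cm up [ 0.1 -3.1] seen []
side 1 X [0.5105 0.0269 0.138 ] pred [255.9 171.6] per cm up [-0.1 -3.5] seen []
side -1 X [ 0.4921 -0.1491  0.138 ] pred [277.1 203.9] per cm up [ 0.  -3.9] seen [[276.56, 204.89]]
```

```bash
python3 -m crank '[[0,0,3,0,0,0,0],[0,0,5,0,0,0,0],[0,0,6.5,0,0,0,0],[0,0,6.5,0,0,0,0],[0,0,6.5,0,0,0,0]]' 55
python3 - <<'E'
from chk import *
s=robot.observe(); print(s['tool_pos'],s['tool_rot'],s['contact_force'],s['torque'])
ends()
c=read_camera("side"); save(c,"pics/d5.png",(220,150,330,270),5)
c=read_camera("scene"); save(c,"pics/s5.png",(230,120,340,230),5)
E
```

```text
time: 6.28
tool_pos: [0.5019, -0.0612, 0.0863]
tool_rot: [3.14, 0.0, 1.465]
contact_force: [-0.2, -0.3, -1.1]
opening: 0.0084
[ 0.50187525 -0.06123758  0.08634433] [3.14038502e+00 1.82183633e-04 1.46531115e+00] [-0.15483794 -0.30622461 -1.10025809] [ 0.00271216 -0.02782778 -0.01479543]
scene 1 X [0.5111 0.0258 0.0736] pred [264.7 192.6] per cm up [-0.1 -3. ] seen [[264.27, 192.67]]
scene -1 X [ 0.4925 -0.1502  0.0737] pred [305.2 168.8] per cm up [ 0.1 -2.9] seen []
side 1 X [0.5111 0.0258 0.0736] pred [256.7 193.5] per cm up [-0.1 -3.3] seen []
side -1 X [ 0.4925 -0.1502  0.0737] pred [277.3 228.3] per cm up [ 0.  -3.7] seen [[276.93, 228.73]]
```

View pics/d5.png

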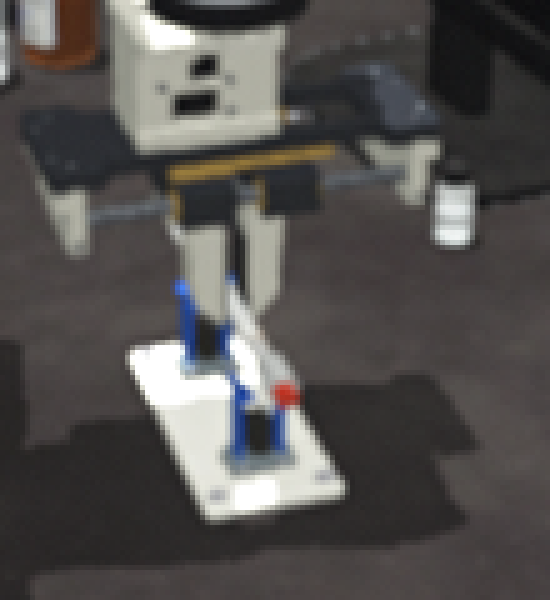

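View pics/s5.png

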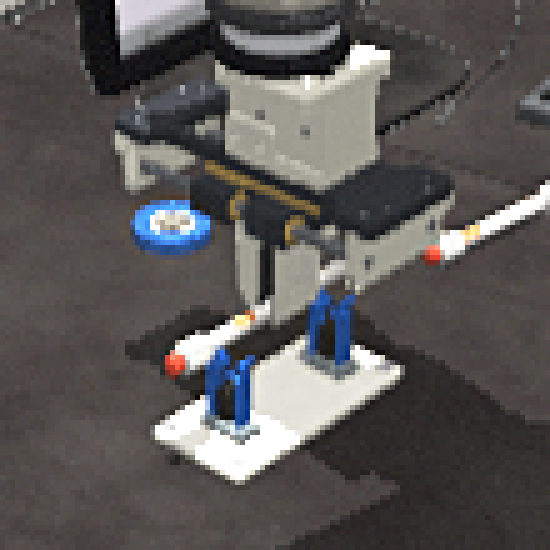

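Both views show the column level and above the mouths, with visible ends within 0.5 px of prediction. I'll descend in small steps and watch the force.

```bash
python3 -m crank '[[0,0,0.7,0,0,0,0],[0,0,1.3,0,0,0,0],[0,0,1.3,0,0,0,0],[0,0,1.3,0,0,0,0]]' 55
python3 -m crank '[[0,0,0.3,0,0,0,0],[0,0,0.3,0,0,0,0],[0,0,0.3,0,0,0,0]]' 55
python3 -c "
from h import *
s=robot.observe(); print(s['tool_pos'],s['tool_rot'],s['contact_force'],s['torque'])"
```

```text
time: 6.98
tool_pos: [0.5014, -0.0612, 0.0726]
tool_rot: [-3.141, -0.0, 1.465]
contact_force: [1.2, -1.4, -1.5]
opening: 0.0083
time: 7.35
tool_pos: [0.5014, -0.0611, 0.0698]
tool_rot: [3.142, 0.0, 1.465]
contact_force: [0.5, -0.6, -0.8]
opening: 0.0079
[ 0.50137519 -0.06114372  0.06976045] [3.14151774e+00 2.27697073e-05 1.46530198e+00] [ 0.51289817 -0.58733737 -0.76952535] [-0.01402365  0.01663565 -0.02949984]
```

```bash
for i in 1 2; do python3 -m crank '[[0,0,0.1,0,0,0,0],[0,0,0.2,0,0,0,0],[0,0,0.2,0,0,0,0]]' 60; done
python3 -c "
from h import *
s=robot.observe(); print(s['tool_pos'],s['tool_rot'],s['contact_force'],s['torque'])"
```

```text
time: 7.72
tool_pos: [0.5014, -0.0612, 0.0684]
tool_rot: [3.141, 0.0, 1.465]
contact_force: [-3.1, 0.2, 6.4]
opening: 0.008
time: 8.1
tool_pos: [0.5018, -0.0613, 0.0667]
tool_rot: [3.14, 0.0, 1.465]
contact_force: [-2.3, -0.7, 7.2]
opening: 0.0083
[ 0.50178048 -0.06129964  0.06665407] [3.14007092e+00 3.08462322e-04 1.46525833e+00] [-2.34324273 -0.7306792   7.20687632] [0.03039348 0.3440384  0.01319306]
```

```bash
for i in 1 2; do python3 -m crank '[[0,0,0.1,0,0,0,0],[0,0,0.2,0,0,0,0],[0,0,0.2,0,0,0,0]]' 60; done
python3 -c "
from h import *
s=robot.observe(); print(s['tool_pos'],s['tool_rot'],s['contact_force'],s['torque'])"
```

```text
time: 8.48
tool_pos: [0.5015, -0.0612, 0.0636]
tool_rot: [3.141, 0.0, 1.465]
contact_force: [0.8, -0.3, -2.1]
opening: 0.0082
time: 8.85
tool_pos: [0.5008, -0.061, 0.0609]
tool_rot: [-3.14, -0.0, 1.465]
contact_force: [0.3, -0.5, -8.9]
opening: 0.0082
[ 0.50081295 -0.0609915   0.06087507] [-3.13999715e+00 -4.14242299e-04  1.46506966e+00] [ 0.26381098 -0.51283212 -8.93435541] [-0.005025   -0.23288419  0.0428448 ]
```

The snap is passed: the force dropped from +7 N to -9 N as the jaws drew the column down. I'll follow it to the saddles.

```bash
for i in 1 2; do python3 -m crank '[[0,0,0.1,0,0,0,0],[0,0,0.2,0,0,0,0],[0,0,0.2,0,0,0,0]]' 60; done
```

```text
time: 9.22
tool_pos: [0.5011, -0.0611, 0.0594]
tool_rot: [-3.141, -0.0, 1.465]
contact_force: [1.4, 0.8, -7.4]
opening: 0.008
time: 9.6
tool_pos: [0.5016, -0.0613, 0.058]
tool_rot: [3.141, 0.0, 1.465]
contact_force: [0.2, 0.0, -1.8]
opening: 0.0079
```

```bash
for i in 1 2; do python3 -m crank '[[0,0,0.1,0,0,0,0],[0,0,0.1,0,0,0,0],[0,0,0.1,0,0,0,0]]' 60; done
```

```text
time: 9.98
tool_pos: [0.5014, -0.0612, 0.0568]
tool_rot: [3.141, 0.0, 1.465]
contact_force: [-0.0, -0.2, -1.2]
opening: 0.0082
time: 10.35
tool_pos: [0.5015, -0.0612, 0.056]
tool_rot: [3.141, 0.0, 1.465]
contact_force: [-1.3, -0.4, 4.2]
opening: 0.0081
```

```bash
python3 -m crank '[[0,0,0.03,0,0,0,0],[0,0,0.03,0,0,0,0],[0,0,0.03,0,0,0,0]]' 60; for i in 1 2 3 4 5; do python3 -m crank '[[0,0,0,0,0,0,0],[0,0,0,0,0,0,0]]' 60 | grep -E "force|pos"; done
```

```text
time: 10.72
tool_pos: [0.5016, -0.0612, 0.056]
tool_rot: [3.141, 0.0, 1.465]
contact_force: [-1.4, 0.4, 7.0]
opening: 0.0086
tool_pos: [0.5015, -0.0612, 0.056]
contact_force: [-2.5, -0.6, 7.4]
tool_pos: [0.5015, -0.0612, 0.0559]
contact_force: [-1.1, -0.1, 7.4]
tool_pos: [0.5015, -0.0612, 0.056]
contact_force: [-2.2, 0.4, 7.1]
tool_pos: [0.5015, -0.0612, 0.0559]
contact_force: [-1.6, 0.6, 8.1]
tool_pos: [0.5015, -0.0612, 0.056]
contact_force: [-1.0, -0.1, 7.1]
```

```bash
python3 - <<'E'
from chk import *
ends()
F=[]
for n in ("side","scene","side","scene"):
    c=read_camera(n); F.append(robot.observe()['contact_force'])
    save(c,f"pics/{n}6.png",(190,110,360,300) if n=="side" else (210,140,350,240),4 if n=="side" else 5)
s=robot.observe(); print(np.mean(F,0),s['torque'],s['time'],s['tool_pos'])
E
```

```text
scene 1 X [0.5108 0.0258 0.0433] pred [264.9 201.7] per cm up [-0.1 -3. ] seen [[264.38, 201.38]]
scene -1 X [ 0.4921 -0.1502  0.0433] pred [304.9 177.4] per cm up [ 0.1 -2.8] seen []
side 1 X [0.5108 0.0258 0.0433] pred [256.8 203.4] per cm up [-0.1 -3.2] seen []
side -1 X [ 0.4921 -0.1502  0.0433] pred [277.1 239.3] per cm up [ 0.  -3.5] seen [[276.38, 239.62]]
[-2.17124844  0.19514007  7.473306  ] [ 0.07019841  0.34259796 -0.02363411] 12.275 [ 0.50155804 -0.06121994  0.05595436]
```

View pics/side6.png

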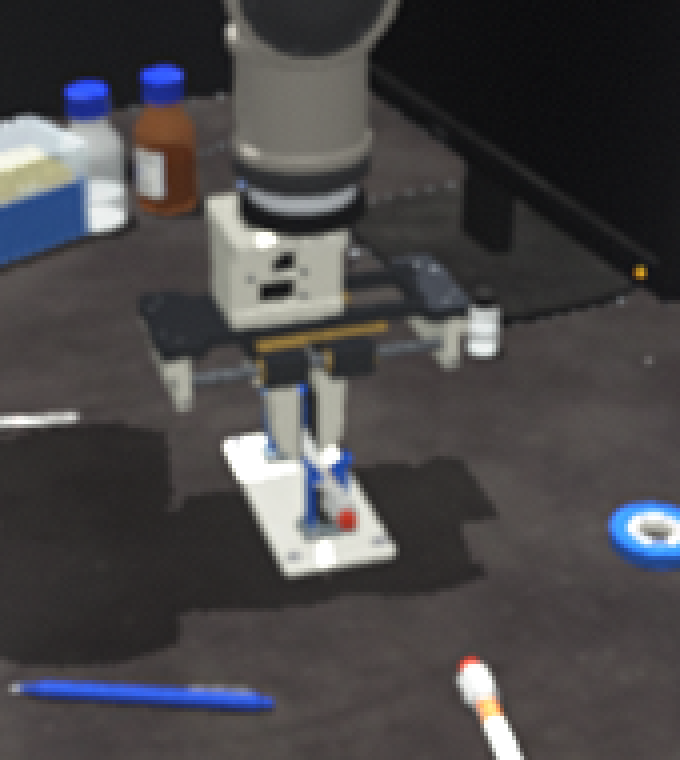

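View pics/scene6.png

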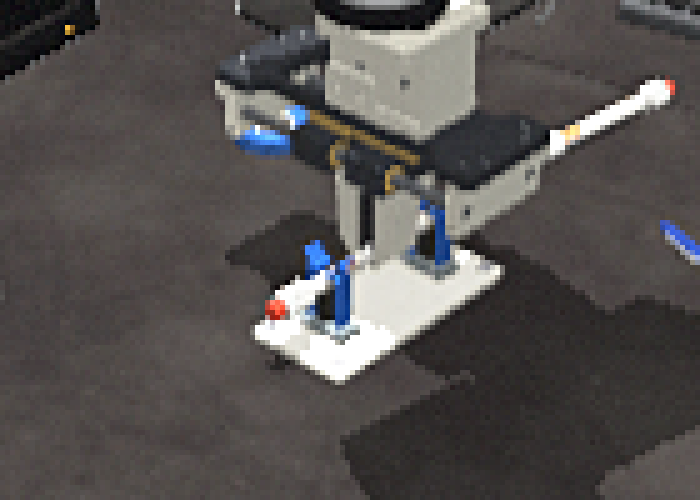

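The column lies in both clips at home height. Plugs are at scene (264.4,201.4) and side (276.4,239.6), within 0.7 px of the level home pose. The force is steady at about 7.5 N, so I'm handing in.

```bash
python3 -c "
from cell import robot
print(robot.hand_in()); s=robot.observe(); print(s['time'],s['contact_force'],s['tool_pos'],s['opening'])"
```

```text
the job is handed in; nothing more can be done
None
the job is handed in; nothing more can be done
```

The long column is pressed fully home in both spring clips. I handed the job in at about 12.3 s with the gripper still holding it and pressing down. No verdict was reported.

- **Snap:** The column met the noses with its axis about 56 mm above the worktop. The upward force read about 7 N at the highest reading I took, then fell to about -9 N as the jaws drew the column in. I only sampled between steps, so the 10–15 N peak you describe was not captured.
- **Seating:** I followed the column down to the saddles. The axis ended about 43 mm above the worktop. One end plug was visible in each camera, and both were within about 0.8 px of where a level, seated column should appear. That agrees to about 1 mm in height.
- **Pressing force:** The wrist reading held steady at 7.1–8.1 N, averaging about 7.5 N. Adding the column's own weight gives roughly 8.5 N on the saddles. The levelling moment was small, so both saddles share the load.
- **Sideways force:** About 2 N of sideways force stayed on the gripper. I left it, because the column has some play between the jaws.
- **Other things:** The short column, vial and pen looked undisturbed in the last pictures. The measuring cylinder was hidden or outside those views, so I did not check it at the end.

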